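# Put the hinge pin back in the terminal box cover

### The arm

A 6-joint arm with a two-finger parallel gripper is mounted at the origin on the work surface. World frame = base frame: x ahead of the robot, y to its left, z up, the work surface at z = 0. Lengths are in m, angles in rad, forces in N, time in s.
With the tool pointing down it reaches from about 0.325 to 0.75 m from the base axis. Payload 7.6 kg.
Tool frame: the origin (TCP) lies on the centre line of the jaws, within the pads' length; the fingertips stand ahead of it and the grasp point (between the pads) lies 8 mm behind it (env.tip_reach is the y of the fingertips in the tool frame, in m); y points along the fingers, x is the direction in which the jaws open and shut, and the axes are right-handed (so a half turn about y gives the same grasp; the last joint's range is limited). The gripper opens to 85 mm and grips with 20 to 120 N. Pads are 22 mm wide; open, the fingers measure 114 mm over their backs; the gripper's body (76 mm by 85 mm) begins 54 mm behind the grasp point. The pads swing forward as they close: fully open they stand 13 mm farther back than shut.
Start: joints at [-1.309, 0.052, 1.401, -0, 1.689, -0.07], TCP at [0.171, -0.496, 0.242] pointing down, gripper open.
Joint ranges: [-2.9, 2.9], [-0.91, 2.17], [0.12, 2.37], [-1.06, 4.2], [0.26, 2.73], [-2.93, 2.93]. Speed limits (rad/s): [2.57, 2.57, 3.01, 3.14, 3.14, 3.14].

### API

Orientations are given as a unit quaternion [x, y, z, w].
In Python, from plant import env gives the robot as it stands.
- The arm moves only by the tool apply_moves, never from a script. Its argument "series" is a list of rows, each a list of 3 entries, a list of its own where there are three numbers: the shift along the tool's x, y, z normalised to -1 to 1, where 1 is 0.2 m, then the turn about the tool's y normalised to -1 to 1, where 1 is 0.5 rad, then the closure in counts, from 0 (fully open) to 255 (shut). A call has 1 to 20 rows; each row shifts and turns the commanded pose from where the row before left it, along the tool's axes as they then stand; what a row does not reach is not made up. A row lasts 1/8 s, in which the tool goes at most 62.5 mm and 10.7 degrees, less where a joint would pass 70% of its speed; a pose out of reach is approached as far as the arm can. A call with a number of a shift or a turn outside -1 to 1 is refused whole. A call with a gripper value outside its range is refused whole. The fingers move at their own pace and stop on an object; "grip_force" is the grip in N (left out, the last holds). Time passes only in rows, so rows that do not move let the fingers close. It gives the time, the measured TCP pose, the force and the opening at its end, in the units of the state.
- env.get_state(): the state, without advancing time (a new reading comes with each control period).
- env.capture(name): name is "side" or "top" or "wrist"; returns a dict with "color" (420x560x3 uint8, red, green, blue), "fov_y" (degrees; the focal length in pixels is half the picture's height over the tangent of half this angle, whatever the lens; pixels are square), "cx", "cy" (the principal point, pixels), "eye" and "attitude" of the camera in the world; the wrist camera has in their place "T_tool_cam" (4x4, takes a point from camera to tool coordinates, whose origin is the TCP and whose axes are the tool frame's). Camera axes: x right, y down, z forward; pixel columns grow to the right and rows downward; lengths in m; the calibration is good to about 2 mm. A picture is of the moment at which its call begins: read the wrist's pose just before it. There is no depth.
- env.finish_job(): hands the job in, once; it reports no verdict.
Trained networks look in the newest picture that a camera, given by its name, has taken for a name from the list of things; names that differ only in an ending like _2 or _b are one class to them, and where a whole thing is asked for, a point or a joint stands for the part that bears it (a point fixed in the world has none). Each returns a list of dicts, best first, with "score" (0 to 1); they miss things now and then, are a little off and sometimes report something else, mostly with a low value. They report only what shows in the picture. A call takes as long as a camera call. They do not tell look-alikes from the thing itself.
- env.recognise(camera, query): "extent" ([centre column, centre row, width, height] in pixels, round what is visible of it).
- env.pinpoint(camera, query): "at" ([column, row] in pixels: a listed point, or the origin of a listed thing).
The state is a dict: "t": time; "q": joint angles; "dq": joint speeds; "tau": joint torques, N m; "tcp_pos": TCP position; "tcp_rot": TCP orientation; "force": force on the tool from outside, world axes, zero at the start; "ft_torque": the same for the moment, N m; "gripper_width": opening from 0.0 (shut) to 1.0 (fully open).
Only numpy, scipy, OpenCV 4.12 (cv2) and the standard library are available. Lean on these libraries where they do the work, as an engineer would, in place of code of your own. Each camera call takes 0.05 s, during which the arm holds its last target.

### The job

The cover of the small terminal box is lying in place but its hinge pin has been taken out. Pick up the hinge pin with the longer rod and slide it, rod first, through the flared mouth and all three hinge knuckles until its grip block is right up against the flare, then let go. Leave the short pin where it is and do not lift or shift the cover.

Things in the scene. Friction and masses are not known exactly. Their poses are not given: they have to be found in the camera images.
- long_pin_grip (a point): Long hinge pin, loose, 0.27 kg: a plain steel grip block (40 long, 20 wide, 44 mm tall, standing on the table) with a straight 10 mm aluminium rod, round-ended, 140 mm long, sticking out level from the middle of one end face. The point is the block's centre, 22 mm above its underside, on the rod's centre line. x points along the rod to its tip, z up; the 20 mm width to grip lies along y.
- long_pin_tip (a point): The free tip of the long pin's rod, 160 mm from the block's centre along x. Axes as for long_pin_grip.
- short_pin_grip (a point): The wrong pin, to be left alone: the same steel grip block (40 x 20 x 44 mm) but with a rod only 60 mm long. The point is the centre of its block; x points along its rod, z up. The two pins lie side by side on the robot's right, either one nearer.
- terminal_box: Pale box fixed to the table, 150 deep (x), 110 wide (y), 90 mm high; its cover's top is at 98 mm, small switches on it reach 110 mm. Origin: centre of its underside. The level hinge line runs along its far (+x) side, parallel to y, 16 mm outside the wall and 78 mm above the table: flare, then three steel knuckles (box, cover, box).
- hinge_mouth (a point): Where the pin goes in: centre of the open mouth of the steel flare at the right-hand (-y) end of the hinge, 15 mm out from the box's side. y points along the hinge line into the hinge, z up. The flare is 15 mm long, inside 42 mm wide narrowing to the 20 mm bore, outside 48 mm; the last knuckle ends 125 mm from the mouth. With the block against the flare the rod's tip is at 140 mm.
- cover_knuckle (a point): The centre of the cover's own (middle) knuckle, 36 mm long, 26 mm outside, 20 mm bore, 70 mm from the mouth along the hinge line, 4 mm gaps to the box's knuckles. The cover is loose, 0.6 kg, resting on the box with about 2 mm of play. Axes as for hinge_mouth.
Things that resemble listed ones, but are neither listed nor needed, are in the scene too. What is shaped like the part that bears long_pin_grip but blue is not meant. What is shaped like the terminal_box but blue is not meant.

How it is judged:
By the outcome, as a careful person would: the job done as asked, in the order asked, and still so for the second after the job is handed in, with the robot touching nothing.
It also fails if it takes over 48 s, if anything falls off the work surface, if the arm or the gripper's body presses on something with over 40 N, if the wrist force passes 120 N, or if a joint passes its speed limit or range.

## Working session

There is one attempt and no reset: what is moved stays moved. The work goes in short steps, Python scripts to look and compute and a tool call to move; the robot and the scene stay as the last step left them, time stands still between calls to the robot, and variables do not carry over. Pictures are saved under pics/ and viewed, and the job is handed in when it is done.

Besides the shell and the picture viewer there is one more tool, called after "Request:" in YAML: its name, and indented under it one key for each argument. apply_moves: Moves the arm, as the interface text tells. Its arguments: {"type":"object","properties":{"series":{"type":"array"},"grip_force":{"type":"number"}},"required":["series"]}

```bash
mkdir -p pics; ls; cat > h.py <<'E'
import numpy as np,cv2
from plant import env
from scipy.spatial.transform import Rotation as R
def cap(n,f):
    s=env.get_state(); c=env.capture(n)
    cv2.imwrite('pics/'+f+'.png',c['color'][:,:,::-1]); 
    return s,c
def cam(s,c):
    f=c['color'].shape[0]/2/np.tan(np.radians(c['fov_y'])/2)
    if 'eye' in c:
        a=np.array(c['attitude'],float)
        M=a if a.shape==(3,3) else R.from_quat(a).as_matrix()
        e=np.array(c['eye'])
    else:
        T=np.array(c['T_tool_cam']);Rt=R.from_quat(s['tcp_rot']).as_matrix()
        M=Rt@T[:3,:3]; e=Rt@T[:3,3]+np.array(s['tcp_pos'])
    return f,M,e,c['cx'],c['cy']
def onz(K,uv,z):
    f,M,e,cx,cy=K
    d=M@np.array([(uv[0]-cx)/f,(uv[1]-cy)/f,1]); return e+d*(z-e[2])/d[2]
def proj(K,p):
    f,M,e,cx,cy=K
    q=M.T@(np.array(p)-e); return np.array([cx+f*q[0]/q[2],cy+f*q[1]/q[2]])
def tri(obs):
    A=np.zeros((3,3));b=np.zeros(3)
    for K,uv in obs:
        f,M,e,cx,cy=K
        d=M@np.array([(uv[0]-cx)/f,(uv[1]-cy)/f,1]);d/=np.linalg.norm(d);P=np.eye(3)-np.outer(d,d);A+=P;b+=P@e
    return np.linalg.solve(A,b)
E
python3 - <<'E'
from h import *
np.set_printoptions(precision=4,suppress=True)
for n in ['top','side','wrist']:
    s,c=cap(n,n+'0')
    print(n,{k:v for k,v in c.items() if k!='color'})
    K=cam(s,c)
    for q,z in [('long_pin_grip',.022),('long_pin_tip',.022),('short_pin_grip',.022),('hinge_mouth',.078),('cover_knuckle',.078),('terminal_box',0)]:
        for r in env.pinpoint(n,q): print(q,np.array(r['at']),round(r['score'],2),onz(K,r['at'],z))
print(env.get_state(),env.tip_reach)
E
```

```text
pics
top {'fov_y': 42.00798912859326, 'cx': 288.4286524284131, 'cy': 203.69578205645374, 'eye': array([0.2903, 0.0063, 1.5304]), 'attitude': array([ 0.7088, -0.7039,  0.0313, -0.0356])}
long_pin_grip [410.5 287.8] 0.92 [ 0.2052 -0.3186  0.022 ]
long_pin_grip [390.9 146.6] 0.84 [ 0.5956 -0.2693  0.022 ]
long_pin_tip [333.9 143.3] 0.85 [ 0.604 -0.11   0.022]
long_pin_tip [419.8 229.8] 0.72 [ 0.3636 -0.3463  0.022 ]
short_pin_grip [380.3 207.9] 0.64 [ 0.4234 -0.2382  0.022 ]
short_pin_grip [391.9 148.1] 0.33 [ 0.5913 -0.272   0.022 ]
hinge_mouth [193.7 235.7] 0.71 [0.341  0.2665 0.078 ]
hinge_mouth [253.1 142.3] 0.66 [0.5937 0.1121 0.078 ]
cover_knuckle [227.5 145.6] 0.6 [0.5843 0.181  0.078 ]
terminal_box [169.9 269.9] 0.77 [0.2482 0.3446 0.    ]
side {'fov_y': 55.719774835975265, 'cx': 279.0252812072417, 'cy': 211.39432540250868, 'eye': array([ 0.4131, -0.6187,  0.6287]), 'attitude': array([ 0.9087, -0.0255,  0.008 , -0.4166])}
long_pin_grip [375.7 343.4] 0.96 [ 0.5909 -0.2655  0.022 ]
long_pin_grip [138.6 384.6] 0.69 [ 0.2061 -0.3147  0.022 ]
long_pin_grip [341.9 184.5] 0.61 [0.6109 
[... 626 characters left out ...]
([[ 1.    ,  0.0009,  0.0003,  0.0012],
       [-0.    , -0.3272,  0.9449, -0.1322],
       [ 0.001 , -0.9449, -0.3272,  0.0845],
       [ 0.    ,  0.    ,  0.    ,  1.    ]])}
long_pin_grip [124.2  91.9] 0.63 [ 0.2088 -0.3175  0.022 ]
{'t': 1.05, 'q': array([-1.3093,  0.0522,  1.4007, -0.    ,  1.6886, -0.0703]), 'dq': array([ 0.    ,  0.    ,  0.0006, -0.0005, -0.002 , -0.0008]), 'tau': array([ -0.0003, -38.1537, -36.0321,  -0.0001,   0.0002,   0.    ]), 'tcp_pos': array([ 0.171 , -0.4964,  0.2423]), 'tcp_rot': array([ 0.5757, -0.4105,  0.4106, -0.5757]), 'force': array([-0.2181, -0.6896, -0.2245]), 'ft_torque': array([-0.0418, -0.026 ,  0.0167]), 'gripper_width': 1.0019108421572473} 0.011
```

View pics/top0.png

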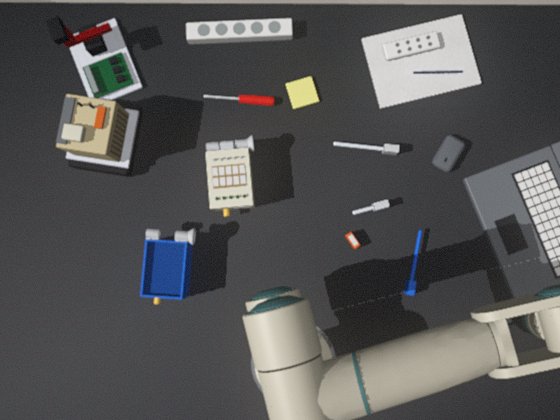

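View pics/side0.png

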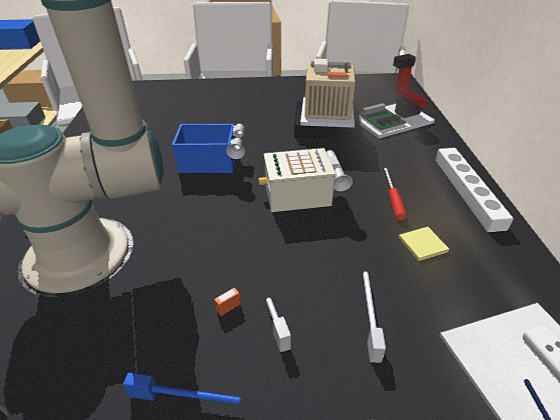

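View pics/wrist0.png

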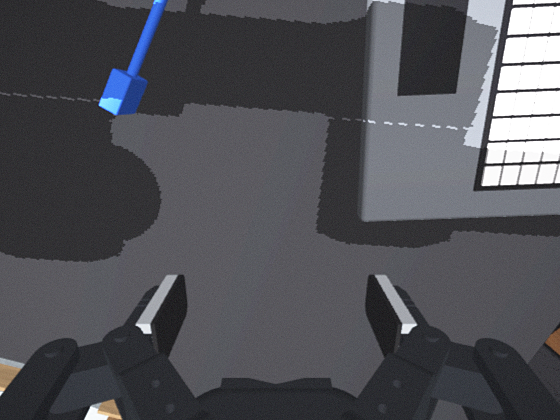

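Candidates in the top view:
- **Pins:** steel long pin (391,147), steel short pin (380,208), blue look-alike (410,288).
- **Boxes:** pale box (228,175), blue box (168,268).

By the description I choose the steel pin at (391,147), with its rod tip at (334,143), and the pale box. Next I check a close crop and the geometry.

```bash
python3 - <<'E'
from h import *
np.set_printoptions(precision=4,suppress=True)
im=cv2.imread('pics/top0.png');a=im[90:230,190:420];cv2.imwrite('pics/crop1.png',cv2.resize(a,None,fx=3.4,fy=3.4,interpolation=cv2.INTER_CUBIC))
im=cv2.imread('pics/side0.png');a=im[120:380,200:430];cv2.imwrite('pics/crop2.png',cv2.resize(a,None,fx=2.3,fy=2.3,interpolation=cv2.INTER_CUBIC))
s=env.get_state();print(R.from_quat(s['tcp_rot']).as_matrix())
obs={}
for n in ['top','side']:
    s,c=cap(n,n+'1');K=cam(s,c)
    for q in ['long_pin_grip','long_pin_tip','hinge_mouth','cover_knuckle','terminal_box']:
        obs.setdefault(q,{})[n]=[(K,r['at']) for r in env.pinpoint(n,q)]
for q,o in obs.items():
    for a in o['top']:
        for b in o['side']:
            p=tri([a,b]);e=np.abs(proj(b[0],p)-b[1]).max()
            if e<6: print(q,a[1],b[1],p,e)
E
```

```text
[[ 0.3257  0.      0.9455]
 [-0.9455 -0.0001  0.3257]
 [ 0.0001 -1.     -0.    ]]
long_pin_grip [388.0, 148.0] [375.2, 350.2] [ 0.5949 -0.265  -0.0008] 0.6977440012987586
long_pin_tip [334.6, 142.4] [365.6, 273.4] [ 0.6072 -0.1122  0.0207] 0.21232172065833765
long_pin_tip [419.6, 229.3] [241.9, 401.1] [ 0.3661 -0.3469  0.0168] 0.5702149526220808
hinge_mouth [250.2, 143.9] [343.3, 182.2] [0.5946 0.1199 0.0733] 1.8273861794741038
cover_knuckle [227.2, 143.8] [335.9, 168.3] [0.5914 0.1829 0.0699] 0.22839445817089654
terminal_box [166.8, 267.8] [208.9, 158.9] [ 0.2563  0.354  -0.0009] 0.8309034850666137
```

View pics/crop1.png

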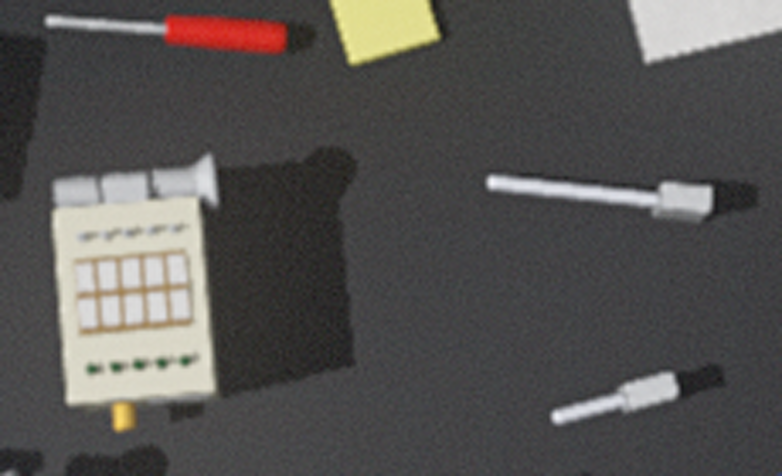

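View pics/crop2.png

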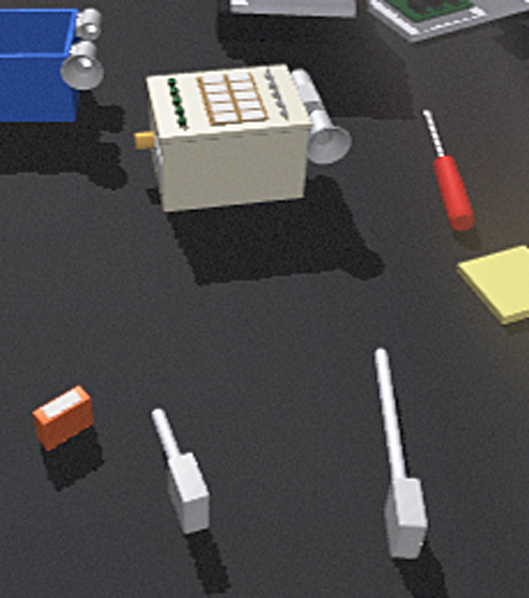

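The crops confirm it: the steel pin with the clearly longer rod (391,147), and the pale box with a flare at its right-hand end. First I turn the jaws.

Request:
apply_moves:
  series:
    - [[0,0,0],-0.33,0]
    - [[0,0,0],-0.33,0]
    - [[0,0,0],-0.33,0]
    - [[0,0,0],-0.33,0]
    - [[0,0,0],-0.33,0]
    - [[0,0,0],-0.33,0]
    - [[0,0,0],-0.33,0]
    - [[0,0,0],0,0]
  grip_force: 70

```text
t: 2.65
tcp_pos: [0.171, -0.4964, 0.2423]
tcp_rot: [0.707, -0.03, 0.03, -0.706]
force: [-0.6, 0.0, 0.7]
gripper_width: 1.0
```

```bash
cat >> h.py <<'E'
def rel(target,s=None):
    s=s or env.get_state();M=R.from_quat(s['tcp_rot']).as_matrix()
    return M.T@(np.array(target)-s['tcp_pos'])/0.2
def yaw(s=None):
    s=s or env.get_state();M=R.from_quat(s['tcp_rot']).as_matrix();return np.degrees(np.arctan2(M[1,0],M[0,0]))
E
python3 - <<'E'
from h import *
s=env.get_state();print(s['tcp_pos'],yaw(),s['q'],rel([.60,-.22,.24]))
E
```

```text
[ 0.17102155 -0.49638392  0.24234238] -4.898956548065838 [-1.30933743e+00  5.21536246e-02  1.40071038e+00 -4.31166790e-06
  1.68857876e+00 -1.22383501e+00] [2.01904182 0.01158451 1.56004409]
```

Request:
apply_moves:
  series:
    - [[0.144,0,0.111],0,0]
    - [[0.144,0,0.111],0,0]
    - [[0.144,0,0.111],0,0]
    - [[0.144,0,0.111],0,0]
    - [[0.144,0,0.111],0,0]
    - [[0.144,0,0.111],0,0]
    - [[0.144,0,0.111],0,0]
    - [[0.144,0,0.111],0,0]
    - [[0.144,0,0.111],0,0]
    - [[0.144,0,0.111],0,0]
    - [[0.144,0,0.111],0,0]
    - [[0.144,0,0.111],0,0]
    - [[0.144,0,0.111],0,0]
    - [[0.144,0,0.111],0,0]
    - [[0,0,0],0,0]

```text
t: 4.53
tcp_pos: [0.6002, -0.2188, 0.2414]
tcp_rot: [-0.706, 0.03, -0.03, 0.707]
force: [-0.2, -1.0, 0.4]
gripper_width: 1.0
```

```bash
python3 - <<'E'
from h import *
np.set_printoptions(precision=4,suppress=True)
s,c=cap('wrist','w2');K=cam(s,c)
print(s['t'],s['tcp_pos'],yaw(s),s['q'])
for q,z in [('long_pin_grip',.022),('long_pin_tip',.022),('hinge_mouth',.078)]:
    for r in env.pinpoint('wrist',q): print(q,r['at'],r['score'],onz(K,r['at'],z))
E
```

```text
4.525 [ 0.6002 -0.2188  0.2414] -4.849020543062439 [-0.4075  0.3806  1.0252  0.0003  1.7368 -0.3228]
long_pin_grip [270.8, 217.8] 0.86 [ 0.5909 -0.2646  0.022 ]
long_pin_tip [272.1, 74.9] 0.85 [ 0.606  -0.1095  0.022 ]
long_pin_tip [102.2, 293.2] 0.78 [ 0.3646 -0.3499  0.022 ]
```

View pics/w2.png

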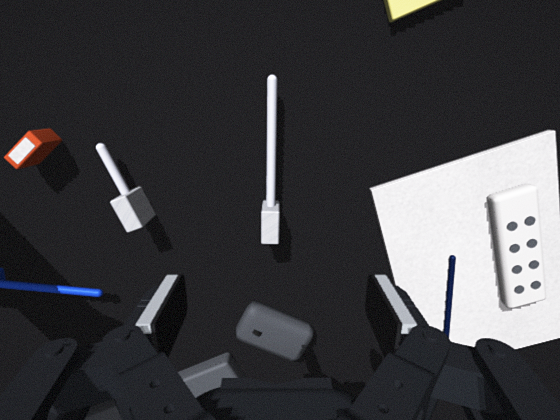

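The long pin is straight ahead in the wrist view: block top about (270,222), rod tip at (272,76). I refine it by fitting its outline.

```bash
python3 - <<'E'
from h import *
np.set_printoptions(precision=4,suppress=True)
im=cv2.imread('pics/w2.png');g=cv2.cvtColor(im,cv2.COLOR_BGR2GRAY)
m=np.zeros_like(g);m[60:260,240:310]=(g[60:260,240:310]>110)*255
s=env.get_state();c=env.capture('wrist');K=cam(s,c)
P=[]
for v in list(range(76,200,8))+list(range(202,248,3)):
    u=np.where(m[v])[0]
    if len(u): print(v,u.min(),u.max(),end='; ')
    if len(u) and 80<v<195: P.append(onz(K,[(u.min()+u.max())/2,v],.0225)[:2])
P=np.array(P);f=np.polyfit(P[:,1],P[:,0],1);print('\nrod slope deg',np.degrees(np.arctan(f[0])))
y=-.2646;print('x at grip',np.polyval(f,y),np.polyval(f,-.11))
v=np.where(m.any(1))[0];print(v.min(),v.max())
u=lambda r:np.where(m[r])[0].mean()
print('tip',onz(K,[u(v.min()),v.min()],.022))
for r in (200,204,208,212): print('front edge top?',r,onz(K,[270,r],.044))
print('back bottom/ top',onz(K,[270,v.max()],.0),onz(K,[270,v.max()],.044))
a=im[190:260,230:310];cv2.imwrite('pics/w2c.png',cv2.resize(a,None,fx=8,fy=8,interpolation=cv2.INTER_CUBIC))
E
```

```text
76 268 275; 84 267 276; 92 267 275; 100 267 275; 108 267 275; 116 267 275; 124 267 275; 132 267 275; 140 267 275; 148 267 275; 156 267 274; 164 267 274; 172 266 274; 180 266 274; 188 266 274; 196 266 274; 202 263 274; 205 262 278; 208 262 278; 211 261 278; 214 261 278; 217 261 278; 220 261 278; 223 261 278; 226 261 278; 229 261 278; 232 261 278; 235 261 278; 238 261 278; 241 261 278; 
rod slope deg 5.934965684608363
x at grip 0.5880268084904606 0.6040985251027886
74 243
tip [ 0.6039 -0.1112  0.022 ]
front edge top? 200 [ 0.5911 -0.2388  0.044 ]
front edge top? 204 [ 0.5907 -0.2434  0.044 ]
front edge top? 208 [ 0.5902 -0.248   0.044 ]
front edge top? 212 [ 0.5898 -0.2526  0.044 ]
back bottom/ top [ 0.5838 -0.3103  0.    ] [ 0.5864 -0.2901  0.044 ]
```

View pics/w2c.png

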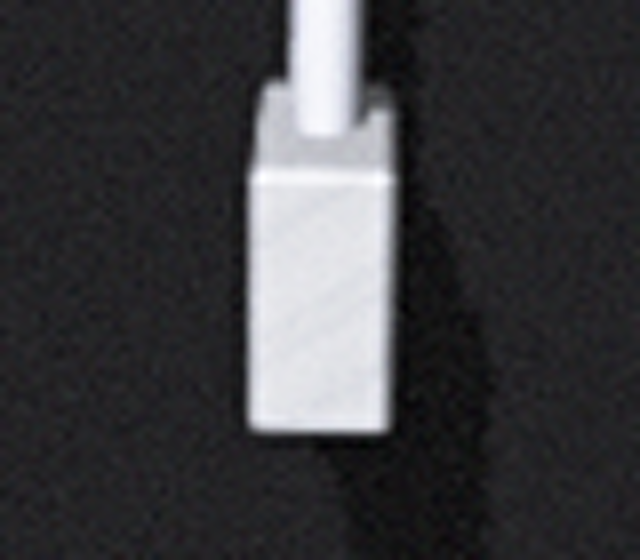

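```bash
python3 - <<'E'
from h import *
print(rel([.588,-.2705,.10]),rel([.588,-.2705,.020]))
E
```

```text
[-0.03016485  0.71285205 -0.24956385] [-0.03022558  1.11285203 -0.24943524]
```

Request:
apply_moves:
  series:
    - [[-0.006,0.142,-0.05],0,0]
    - [[-0.006,0.142,-0.05],0,0]
    - [[-0.006,0.142,-0.05],0,0]
    - [[-0.006,0.142,-0.05],0,0]
    - [[-0.006,0.142,-0.05],0,0]
    - [[0,0,0],0.03,0]
    - [[0,0.1,0],0,0]
    - [[0,0.1,0],0,0]
    - [[0,0.1,0],0,0]
    - [[0,0.05,0],0,0]
    - [[0,0.05,0],0,0]
    - [[0,0,0],0,0]

```text
t: 6.28
tcp_pos: [0.5884, -0.2697, 0.0195]
tcp_rot: [-0.706, 0.035, -0.035, 0.706]
force: [0.6, 0.1, -0.4]
gripper_width: 1.001
```

```bash
python3 - <<'E'
from h import *
s,c=cap('wrist','w3');print(s['tcp_pos'],yaw(s),s['force'])
E
```

```text
[ 0.58842756 -0.26968114  0.01949372] -5.672151255544085 [ 0.63544511  0.09735794 -0.41910603]
```

View pics/w3.png

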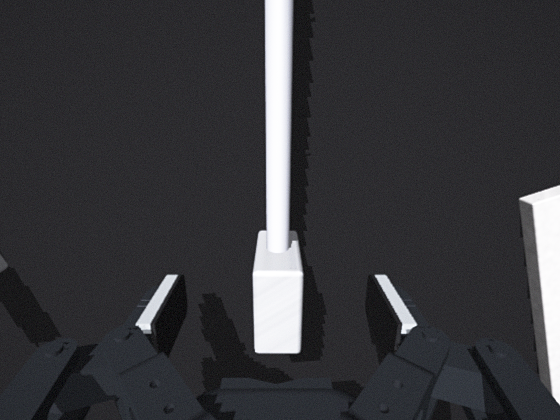

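The block sits centred between the pads, columns 253–302 with the jaw centre at about 277. Closing.

Request:
apply_moves:
  series:
    - [[0,0,0],0,255]
    - [[0,0,0],0,255]
    - [[0,0,0],0,255]
    - [[0,0,0],0,255]
    - [[0,0,0],0,255]
    - [[0,0,0],0,255]
    - [[0,0,0],0,255]
    - [[0,0,0],0,255]
  grip_force: 80

```text
t: 7.32
tcp_pos: [0.5889, -0.27, 0.0207]
tcp_rot: [0.706, -0.035, 0.035, -0.706]
force: [0.9, 0.0, 4.0]
gripper_width: 0.226
```

Request:
apply_moves:
  series:
    - [[0,-0.05,0],0,255]
    - [[0,-0.15,0],0,255]
    - [[0,-0.15,0],0,255]
    - [[0,-0.15,0],0,255]
    - [[0,-0.15,0],0,255]
    - [[0,0,0.1],0,255]
    - [[0,0,0.1],0,255]
    - [[0,0,0],0,255]

```text
t: 8.32
tcp_pos: [0.5923, -0.2271, 0.1481]
tcp_rot: [-0.706, 0.035, -0.033, 0.707]
force: [0.5, 0.1, -2.9]
gripper_width: 0.226
```

```bash
python3 - <<'E'
from h import *
np.set_printoptions(precision=4,suppress=True)
for n in ['wrist','top','side']:
    s,c=cap(n,n+'4');K=cam(s,c)
    if n=='wrist':print(s['tcp_pos'],yaw(s),s['force'],s['gripper_width'])
    for q,z in [('long_pin_tip',s['tcp_pos'][2]),('hinge_mouth',.078),('cover_knuckle',.078),('terminal_box',0)]:
        for r in env.pinpoint(n,q): print(n,q,r['at'],r['score'],onz(K,r['at'],z))
E
```

```text
[ 0.5923 -0.2271  0.1481] -5.505946969556719 [ 0.5328  0.1223 -2.9096] 0.22629719244928
wrist long_pin_tip [61.7, 340.8] 0.93 [ 0.4796 -0.2498  0.1481]
wrist terminal_box [97.0, 235.8] 0.6 [ 0.4169 -0.2492  0.    ]
top long_pin_tip [418.1, 230.4] 0.81 [ 0.3558 -0.3122  0.1497]
top long_pin_tip [320.0, 132.8] 0.79 [ 0.6046 -0.0645  0.1497]
top hinge_mouth [194.4, 237.3] 0.81 [0.3368 0.2646 0.078 ]
top hinge_mouth [252.5, 141.9] 0.73 [0.5948 0.1137 0.078 ]
top terminal_box [169.4, 271.3] 0.96 [0.2443 0.3458 0.    ]
side long_pin_tip [368.7, 207.3] 0.85 [ 0.6067 -0.0624  0.1502]
side long_pin_tip [387.3, 276.0] 0.49 [ 0.5985 -0.2272  0.1502]
side hinge_mouth [235.2, 153.5] 0.88 [0.3433 0.2533 0.078 ]
side hinge_mouth [340.9, 183.4] 0.68 [0.5911 0.11   0.078 ]
side cover_knuckle [334.9, 167.1] 0.9 [0.5878 0.1766 0.078 ]
side terminal_box [295.4, 192.9] 0.86 [0.4932 0.1802 0.    ]
```

View pics/wrist4.png

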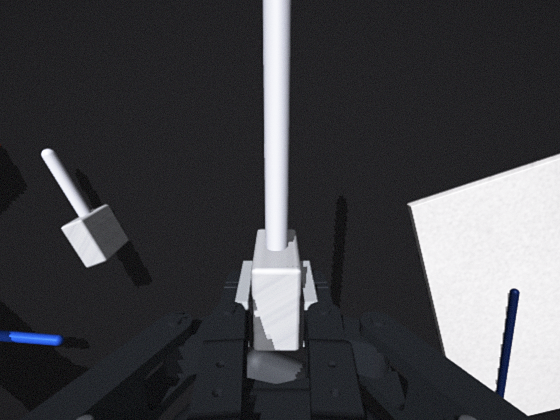

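View pics/side4.png

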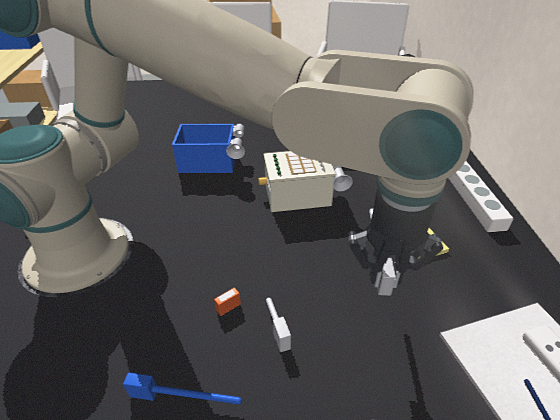

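View pics/top4.png

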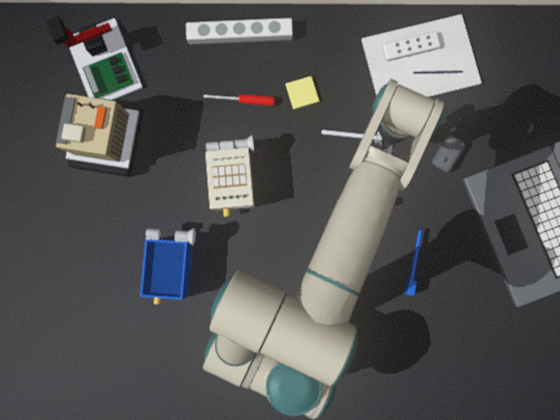

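Request:
apply_moves:
  series:
    - [[0,-0.1,0.05],0,255]
    - [[0.02,-0.1,0.15],0,255]
    - [[0.04,-0.06,0.2],0,255]
    - [[0.04,0,0.2],0,255]
    - [[0.02,0,0.2],0,255]
    - [[0,0,0.2],0,255]
    - [[0,0,0.2],0,255]
    - [[0,0,0.05],0,255]
    - [[0,0,0],0,255]
    - [[0,0,0],0,255]

```text
t: 10.32
tcp_pos: [0.6413, 0.0153, 0.2028]
tcp_rot: [0.706, -0.035, 0.036, -0.706]
force: [0.4, -0.6, -2.9]
gripper_width: 0.223
```

```bash
python3 - <<'E'
from h import *
np.set_printoptions(precision=4,suppress=True)
for n in ['wrist']:
    s,c=cap(n,n+'5');K=cam(s,c)
    if n=='wrist':print(s['tcp_pos'],yaw(s),s['force'],s['gripper_width'])
    for q,z in [('long_pin_tip',s['tcp_pos'][2]),('hinge_mouth',.078),('cover_knuckle',.078),('terminal_box',0)]:
        for r in env.pinpoint(n,q): print(n,q,r['at'],r['score'],onz(K,r['at'],z))
E
```

```text
[0.6413 0.0153 0.2028] -5.740183771819277 [ 0.3758 -0.5519 -2.893 ] 0.22258066684870714
wrist hinge_mouth [198.3, 84.6] 0.75 [0.5933 0.1161 0.078 ]
```

View pics/wrist5.png

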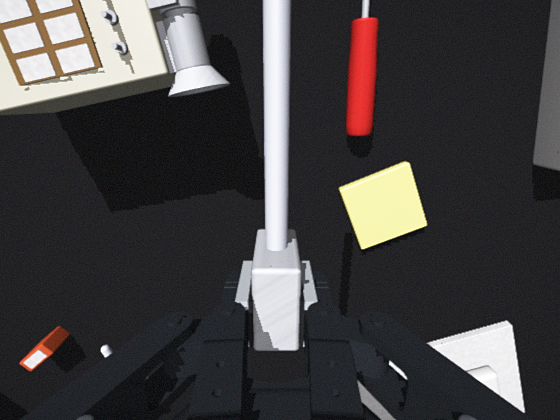

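Request:
apply_moves:
  series:
    - [[0,0,0.1],-0.17,255]
    - [[0,0,0.1],-0.17,255]
    - [[0,0,0.15],0,255]
    - [[0,0,0],0,255]
    - [[0,0,0],0,255]

```text
t: 11.2
tcp_pos: [0.6414, 0.0857, 0.2022]
tcp_rot: [0.707, 0.025, -0.025, -0.707]
force: [-0.2, 0.4, -3.4]
gripper_width: 0.222
```

```bash
python3 - <<'E'
from h import *
np.set_printoptions(precision=4,suppress=True)
for n in ['wrist']:
    s,c=cap(n,n+'6');K=cam(s,c)
    if n=='wrist':print(s['tcp_pos'],yaw(s),s['force'],s['gripper_width'])
    for q,z in [('long_pin_tip',s['tcp_pos'][2]),('hinge_mouth',.078),('cover_knuckle',.078),('terminal_box',0)]:
        for r in env.pinpoint(n,q): print(n,q,r['at'],r['score'],onz(K,r['at'],z))
E
```

```text
[0.6414 0.0857 0.2022] 4.050012472279434 [-0.1508  0.416  -3.378 ] 0.22187158206497726
wrist hinge_mouth [218.6, 170.4] 0.74 [0.5929 0.1122 0.078 ]
wrist cover_knuckle [210.7, 77.0] 0.67 [0.5861 0.1826 0.078 ]
```

View pics/wrist6.png

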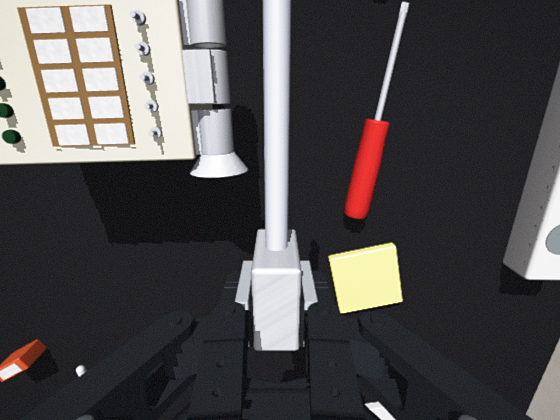

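```bash
python3 - <<'E'
from h import *
im=cv2.imread('pics/wrist6.png')
a=im[0:190,150:270];cv2.imwrite('pics/w6c.png',cv2.resize(a,None,fx=3.1,fy=3.1,interpolation=cv2.INTER_CUBIC))
g=cv2.cvtColor(im,cv2.COLOR_BGR2GRAY).astype(int)
for v in [10,30,40,60,75,90,100,115,130,145,152,160,165,168,170,172,174,176,178]:
    d=np.diff(cv2.GaussianBlur(g[v:v+1].astype(np.float32),(3,1),0)[0]);print(v,[(int(i),int(d[i])) for i in range(175,258) if abs(d[i])>18 and abs(d[i])>=max(abs(d[i-2:i+3]))])
E
```

```text
10 [(177, -50), (183, 44), (186, -33), (222, -20)]
30 [(179, -56), (186, 47), (224, -22)]
40 [(180, -55), (187, 46), (224, -20)]
60 [(209, -59), (213, 37), (226, -24)]
75 [(211, -57), (215, 31), (227, -22)]
90 [(212, -60), (228, -18)]
100 [(185, -18), (213, -55), (229, -18)]
115 [(188, -51), (197, -19), (203, 20), (209, 31), (230, -31)]
130 [(190, -55), (195, 42), (231, -27)]
145 [(192, -55), (198, 47), (232, -25)]
152 [(193, -51), (199, 41), (234, -53)]
160 [(199, 62), (240, -45)]
165 [(193, 29), (198, 55), (244, -46)]
168 [(191, 25), (196, 52), (247, -47)]
170 [(191, 46), (246, -46)]
172 [(190, 73), (244, -47)]
174 [(190, 76), (238, -47)]
176 [(195, 52), (224, -26), (228, -29)]
178 []
```

View pics/w6c.png

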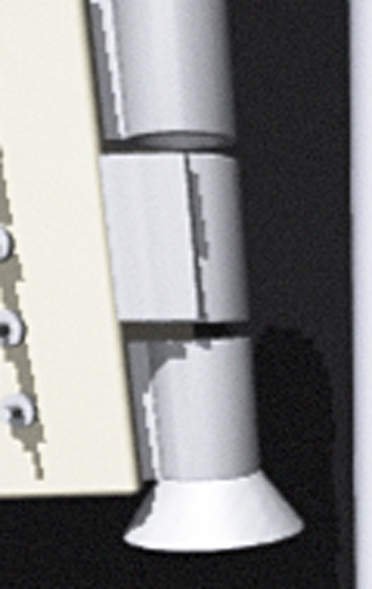

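```bash
cat > fit.py <<'E'
from h import *
from scipy.optimize import least_squares
def hull(K,mx,my,th,r=.024,z=.078):
    ax=np.array([-np.sin(th),np.cos(th),0]);e=np.array([np.cos(th),np.sin(th),0]);c=np.array([mx,my,z])
    t=np.linspace(0,2*np.pi,180)
    return np.array([proj(K,c+r*(np.cos(a)*e+np.sin(a)*np.array([0,0,1]))) for a in t])
def cylR(K,mx,my,th,rows,r=.013,z=.078):
    # right silhouette column at rows
    out=[]
    best={}
    ss=np.linspace(-.02,.2,60)
    ax=np.array([-np.sin(th),np.cos(th),0]);e=np.array([np.cos(th),np.sin(th),0]);c=np.array([mx,my,z])
    cols=[]
    for a in np.radians(np.arange(-40,80,3)):
        P=np.array([proj(K,c+ax*s+r*(np.cos(a)*e+np.sin(a)*np.array([0,0,1]))) for s in ss])
        o=np.argsort(P[:,1]);cols.append(np.interp(rows,P[o,1],P[o,0]))
    return np.max(cols,0)
E
python3 - <<'E'
from fit import *
np.set_printoptions(precision=4,suppress=True)
s=env.get_state();c=env.capture('wrist');K=cam(s,c)
rows=np.array([10,30,60,75,90,100,130,145]);C=np.array([222.5,224.5,226.5,227.5,228.5,229.5,231.5,232.5])
def res(p):
    h=hull(K,*p);return np.r_[cylR(K,*p,rows)-C,h[:,0].max()-247.5,h[:,0].min()-190.3,h[:,1].max()-176.5]
r=least_squares(res,[.592,.11,.06],diff_step=1e-4,x_scale=[.01,.01,.1])
print(r.x,np.degrees(r.x[2]),res(r.x))
# rod fit in same image
im=cv2.imread('pics/wrist6.png');g=cv2.cvtColor(im,cv2.COLOR_BGR2GRAY).astype(float)
for v in range(5,235,25):
    d=np.diff(cv2.GaussianBlur(g[v:v+1],(3,1),0)[0]);L=250+np.argmax(d[250:275]);Rr=278+np.argmin(d[278:300]);print(v,L+.5,Rr+.5,(L+Rr+1)/2, end='|')
M=R.from_quat(s['tcp_rot']).as_matrix()
print()
for oy in (-.004,0,.004,):
  for q in (.02,.06,.09): print(oy,q,proj(K,s['tcp_pos']+M@np.array([0,oy,q])), 316*.005/ (M.T@(s['tcp_pos']+M@np.array([0,oy,q])-K[2]))[1])
E
```

```text
[0.5932 0.1125 0.1053] 6.033805622576386 [ 0.0369 -0.4111 -0.083   0.081   0.245   0.021   0.349   0.513   0.7514
 -1.4568  0.1288]
5 262.5 289.5 276.0|30 262.5 289.5 276.0|55 262.5 289.5 276.0|80 263.5 288.5 276.0|105 263.5 288.5 276.0|130 263.5 287.5 275.5|155 263.5 287.5 275.5|180 264.5 287.5 276.0|205 264.5 287.5 276.0|230 257.5 294.5 276.0|
-0.004 0.02 [274.9604 251.1581] 12.320127946546958
-0.004 0.06 [274.9651 162.3505] 12.320127946546958
-0.004 0.09 [274.9692  82.9146] 12.320127946546958
0 0.02 [274.9805 247.2789] 11.947483576172983
0 0.06 [274.987  160.6193] 11.947483576172983
0 0.09 [274.9928  83.4901] 11.947483576172983
0.004 0.02 [274.9995 243.5958] 11.596719977517619
0.004 0.06 [275.0077 158.984 ] 11.596719977517619
0.004 0.09 [275.0149  84.0312] 11.596719977517619
```

```bash
python3 - <<'E'
from fit import *
np.set_printoptions(precision=4,suppress=True)
s=env.get_state();c=env.capture('wrist');K=cam(s,c)
a=onz(K,(177.5,10),.098);b=onz(K,(192.5,145),.098);d=a-b;print('cover edge yaw',np.degrees(np.arctan2(-d[0],d[1])))
M=R.from_euler('z',np.radians(6.0-yaw(s))).as_matrix()@R.from_quat(s['tcp_rot']).as_matrix()
print(M.T@(np.array([.612,-.0665,.0767])-s['tcp_pos'])/.2)
E
```

```text
cover edge yaw 5.584847048513217
[-0.226  0.628 -0.741]
```

Request:
apply_moves:
  series:
    - [[0,0,0],-0.06,255]
    - [[-0.038,0,-0.123],0,255]
    - [[-0.038,0,-0.123],0,255]
    - [[-0.038,0,-0.123],0,255]
    - [[-0.038,0,-0.123],0,255]
    - [[-0.038,0,-0.123],0,255]
    - [[-0.036,0,-0.125],0,255]
    - [[0,0.15,0],0,255]
    - [[0,0.15,0],0,255]
    - [[0,0.15,0],0,255]
    - [[0,0.1,0],0,255]
    - [[0,0.078,0],0,255]
    - [[0,0,0],0,255]
    - [[0,0,0],0,255]

```text
t: 13.3
tcp_pos: [0.6121, -0.0657, 0.078]
tcp_rot: [0.706, 0.036, -0.035, -0.706]
force: [0.0, 0.2, -2.1]
gripper_width: 0.224
```

```bash
python3 - <<'E'
from fit import *
np.set_printoptions(precision=4,suppress=True)
obs={}
for n in ['top','side','wrist']:
    s,c=cap(n,n+'7');K=cam(s,c)
    if n=='top':print(s['t'],s['tcp_pos'],yaw(s),s['force'],s['gripper_width'])
    for q,z in [('long_pin_tip',.078),('hinge_mouth',.078)]:
        for r in env.pinpoint(n,q): 
            print(n,q,r['at'],r['score'],onz(K,r['at'],z))
    M=R.from_quat(s['tcp_rot']).as_matrix()
    print('pred tip',proj(K,s['tcp_pos']+M@[0,-.0013,.16]),'mouth',proj(K,[.5932,.1125,.078]))
a=cv2.imread('pics/side7.png')[120:280,270:430];cv2.imwrite('pics/s7c.png',cv2.resize(a,None,fx=3.7,fy=3.7,interpolation=cv2.INTER_CUBIC))
a=cv2.imread('pics/top7.png')[110:190,200:350];cv2.imwrite('pics/t7c.png',cv2.resize(a,None,fx=5,fy=5,interpolation=cv2.INTER_CUBIC))
E
```

```text
13.3 [ 0.6121 -0.0657  0.078 ] 5.794971949161225 [ 0.0332  0.1984 -2.1428] 0.22405398953214023
top long_pin_tip [420.9, 229.4] 0.53 [ 0.3619 -0.3362  0.078 ]
top long_pin_tip [262.2, 140.4] 0.48 [0.5991 0.0876 0.078 ]
top hinge_mouth [192.0, 235.6] 0.7 [0.3412 0.2711 0.078 ]
top hinge_mouth [251.6, 142.6] 0.67 [0.5929 0.1161 0.078 ]
top hinge_mouth [227.7, 144.6] 0.67 [0.587  0.1805 0.078 ]
pred tip [259.9856 141.4496] mouth [252.952  142.4965]
side long_pin_tip [282.3, 330.6] 0.72 [ 0.4332 -0.2677  0.078 ]
side long_pin_tip [241.1, 400.4] 0.66 [ 0.3704 -0.3729  0.078 ]
side long_pin_tip [364.1, 236.2] 0.63 [ 0.6071 -0.0654  0.078 ]
side long_pin_tip [347.3, 186.0] 0.59 [0.604  0.0993 0.078 ]
side hinge_mouth [341.1, 182.7] 0.97 [0.592  0.1127 0.078 ]
side hinge_mouth [234.4, 152.9] 0.6 [0.3412 0.2563 0.078 ]
pred tip [344.246  187.2785] mouth [341.6188 182.7311]
pred tip [ 275.1181 -158.7427] mouth [ 274.0106 -243.8083]
```

View pics/s7c.png

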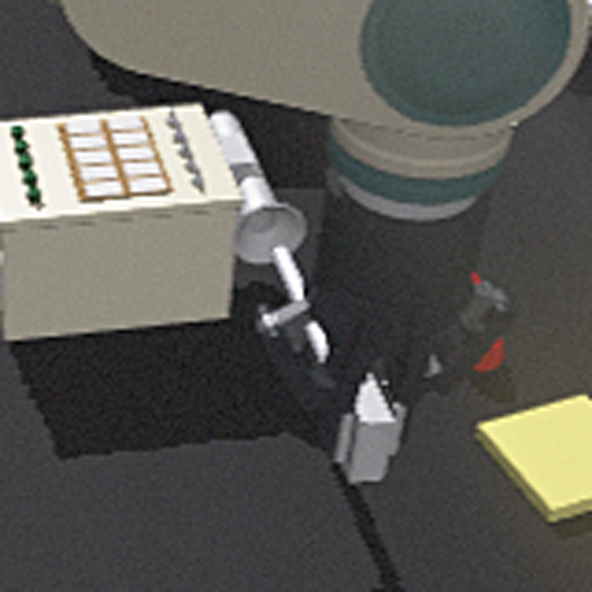

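View pics/t7c.png

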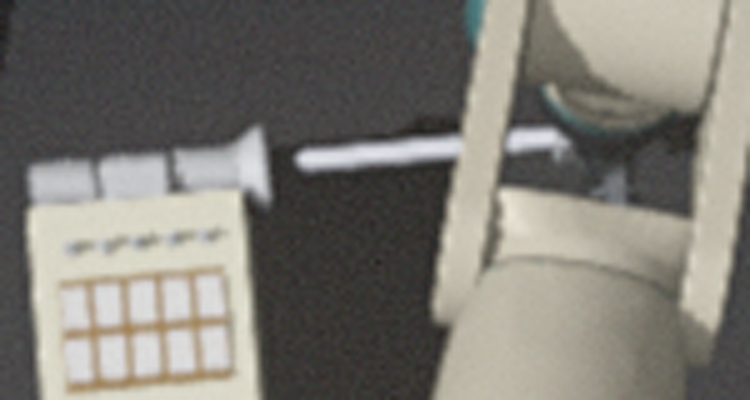

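View pics/wrist7.png

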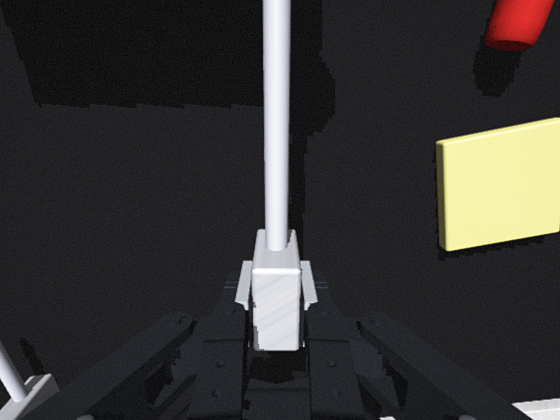

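Rod tip at about (345,188) and flare mouth at about (342.5,182.5) in the side view both match the model within about 1 px. Starting the insertion gently.

Request:
apply_moves:
  series:
    - [[0,0.005,0.04],0,255]
    - [[0,0,0.05],0,255]
    - [[0,0,0.05],0,255]
    - [[0,0,0.05],0,255]
    - [[0,0,0.05],0,255]
    - [[0,0,0],0,255]

```text
t: 14.5
tcp_pos: [0.6065, -0.017, 0.0757]
tcp_rot: [0.706, 0.036, -0.036, -0.706]
force: [-0.5, 0.6, -2.3]
gripper_width: 0.221
```

```bash
python3 - <<'E'
from fit import *
np.set_printoptions(precision=4,suppress=True)
for n in ['side','top','wrist']:
    s,c=cap(n,n+'8');K=cam(s,c)
    if n=='side': print(s['t'],s['tcp_pos'],yaw(s),s['force'],s['ft_torque'])
M=R.from_quat(s['tcp_rot']).as_matrix();th=np.radians(5.8);ax=np.array([-np.sin(th),np.cos(th),0])
p=s['tcp_pos'];m=np.array([.5932,.1125,.078]);d=p-m;print('axial',d@ax,'lat',d@[np.cos(th),np.sin(th),0])
a=cv2.imread('pics/side8.png')[120:280,270:430];cv2.imwrite('pics/s8c.png',cv2.resize(a,None,fx=3.7,fy=3.7,interpolation=cv2.INTER_CUBIC))
E
```

```text
14.5 [ 0.6065 -0.017   0.0757] 5.852779802952439 [-0.4579  0.5983 -2.3021] [-0.0433  0.0637 -0.0227]
axial -0.13105411881784204 lat 0.00010190427346943024
```

View pics/s8c.png

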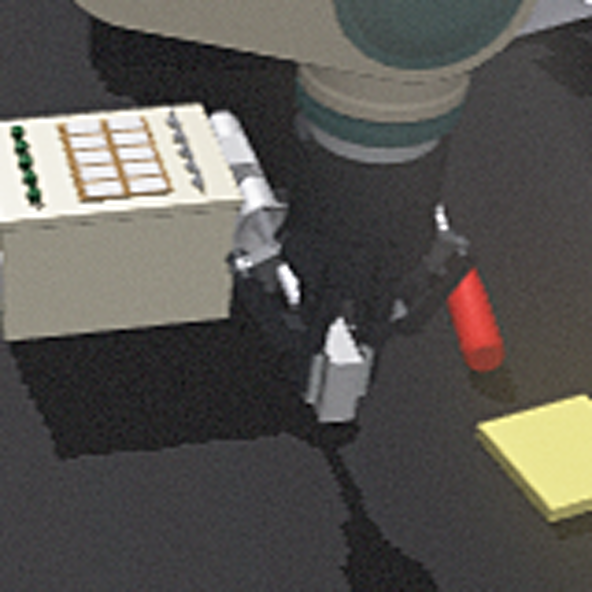

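View pics/wrist8.png

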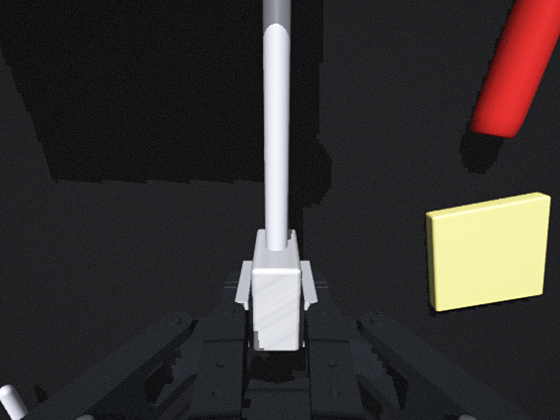

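The rod is inside the flare with no contact force. Continuing.

Request:
apply_moves:
  series:
    - [[0,0,0.05],0,255]
    - [[0,0,0.05],0,255]
    - [[0,0,0.05],0,255]
    - [[0,0,0.05],0,255]
    - [[0,0,0.05],0,255]
    - [[0,0,0],0,255]

```text
t: 15.4
tcp_pos: [0.6014, 0.0328, 0.0757]
tcp_rot: [0.706, 0.036, -0.036, -0.706]
force: [0.1, 0.2, -2.7]
gripper_width: 0.224
```

```bash
cat > st.py <<'E'
from fit import *
import sys
np.set_printoptions(precision=4,suppress=True)
k=sys.argv[1]
for n in ['wrist','side','top']:
    s,c=cap(n,n+k);K=cam(s,c)
    if n=='wrist': print(s['t'],s['tcp_pos'],yaw(s),s['force'],s['ft_torque'],s['gripper_width'])
th=np.radians(5.8);ax=np.array([-np.sin(th),np.cos(th),0])
p=s['tcp_pos'];m=np.array([.5932,.1125,.078]);d=p-m;print('axial',d@ax,'lat',d@[np.cos(th),np.sin(th),0])
E
python3 st.py 9
```

```text
15.4 [0.6014 0.0328 0.0757] 5.85299880986536 [ 0.1479  0.2443 -2.6583] [-0.0194  0.0241  0.0159] 0.22403667299048957
axial -0.08103724784257124 lat 0.00010383575389354316
```

View pics/wrist9.png

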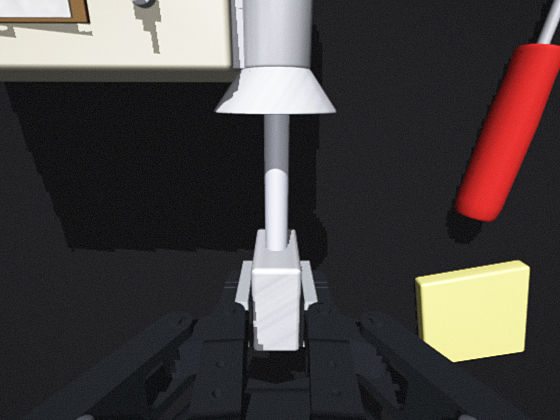

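Rod (column 276) is centred in the flare (columns 215–336) and forces are nil. Continuing 50 mm.

Request:
apply_moves:
  series:
    - [[0,0,0.05],0,255]
    - [[0,0,0.05],0,255]
    - [[0,0,0.05],0,255]
    - [[0,0,0.05],0,255]
    - [[0,0,0.04],0,255]
    - [[0,0,0],0,255]

```text
t: 16.3
tcp_pos: [0.5966, 0.0803, 0.0757]
tcp_rot: [0.706, 0.036, -0.036, -0.706]
force: [0.5, 1.2, -2.6]
gripper_width: 0.221
```

```bash
python3 st.py 10
```

```text
16.3 [0.5966 0.0803 0.0757] 5.839035454553109 [ 0.4574  1.1923 -2.6167] [-0.0685 -0.0605 -0.0098] 0.2207987741474249
axial -0.03310771622908131 lat 0.0001288590286570535
```

View pics/wrist10.png

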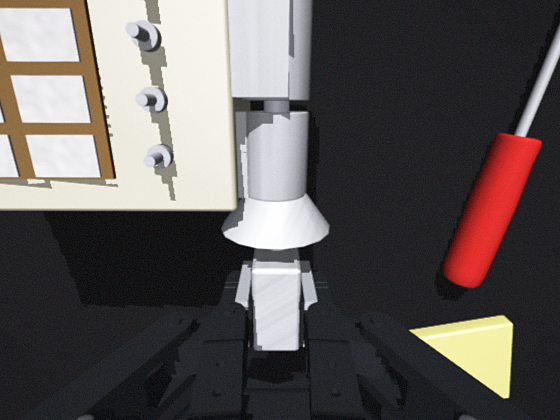

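Request:
apply_moves:
  series:
    - [[0,0,0.02],0,255]
    - [[0,0,0.015],0,255]
    - [[0,0,0.01],0,255]
    - [[0,0,0.005],0,255]
    - [[0,0,0],0,255]

```text
t: 17.08
tcp_pos: [0.5956, 0.0897, 0.0757]
tcp_rot: [0.706, 0.036, -0.036, -0.706]
force: [0.3, -0.3, -2.7]
gripper_width: 0.223
```

```bash
python3 st.py 11; python3 -c "
import cv2
a=cv2.imread('pics/wrist11.png')[180:360,200:350];cv2.imwrite('pics/w11c.png',cv2.resize(a,None,fx=3.3,fy=3.3,interpolation=2))"
```

```text
17.075 [0.5956 0.0897 0.0757] 5.794341782586804 [ 0.3137 -0.2795 -2.6769] [ 0.0152 -0.0036 -0.0227] 0.22296428689037495
axial -0.023109329654855914 lat 0.00011527503589490038
```

View pics/w11c.png

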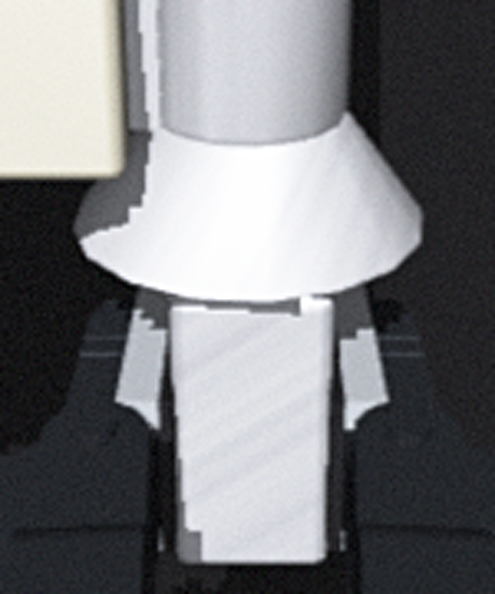

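Request:
apply_moves:
  series:
    - [[0,0,0.005],0,255]
    - [[0,0,0.005],0,255]
    - [[0,0,0],0,255]

```text
t: 17.6
tcp_pos: [0.5955, 0.0906, 0.0757]
tcp_rot: [0.707, 0.035, -0.035, -0.706]
force: [0.2, -4.6, -1.8]
gripper_width: 0.223
```

Request:
apply_moves:
  series:
    - [[0,0,0.005],0,255]
    - [[0,0,0],0,255]

```text
t: 17.85
tcp_pos: [0.5955, 0.0907, 0.0757]
tcp_rot: [0.707, 0.035, -0.035, -0.705]
force: [0.8, -8.3, -2.0]
gripper_width: 0.225
```

Request:
apply_moves:
  series:
    - [[0,0,0.004],0,255]
    - [[0,0,0],0,255]

```text
t: 18.1
tcp_pos: [0.5955, 0.0908, 0.0758]
tcp_rot: [0.708, 0.035, -0.035, -0.705]
force: [0.9, -10.9, -2.2]
gripper_width: 0.221
```

```bash
python3 st.py 12; python3 -c "
import cv2
a=cv2.imread('pics/wrist12.png')[0:360,200:350];cv2.imwrite('pics/w12c.png',cv2.resize(a,None,fx=1.66,fy=1.66,interpolation=2))
a=cv2.imread('pics/side12.png')[120:280,220:430];cv2.imwrite('pics/s12c.png',cv2.resize(a,None,fx=3.7,fy=3.7,interpolation=2))
a=cv2.imread('pics/top12.png')[110:230,180:330];cv2.imwrite('pics/t12c.png',cv2.resize(a,None,fx=5,fy=5,interpolation=2))"
```

```text
18.1 [0.5955 0.0908 0.0758] 5.693355758405829 [  0.8785 -10.9202  -2.1552] [-1.7917 -0.0491  0.0136] 0.2210746831797658
axial -0.021846985886483487 lat 0.00010371944102380066
```

View pics/w12c.png

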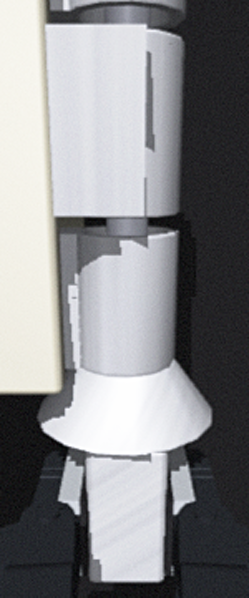

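View pics/s12c.png

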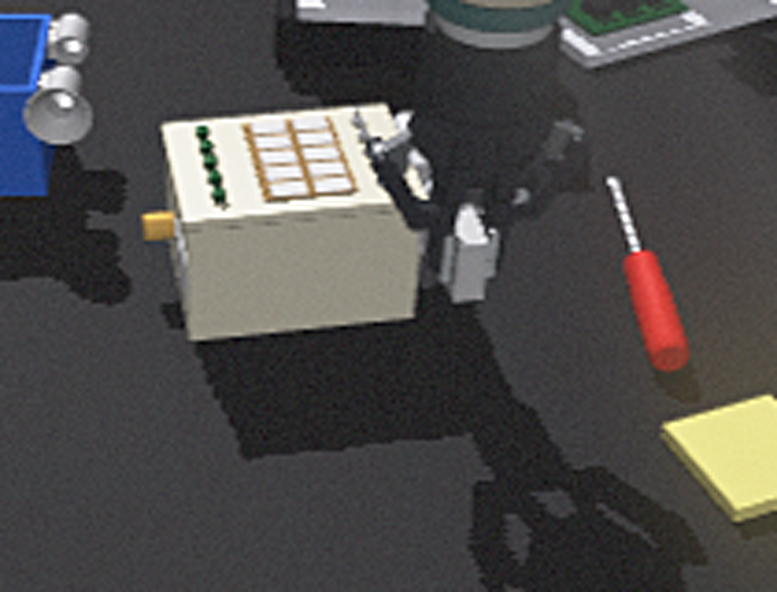

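View pics/t12c.png

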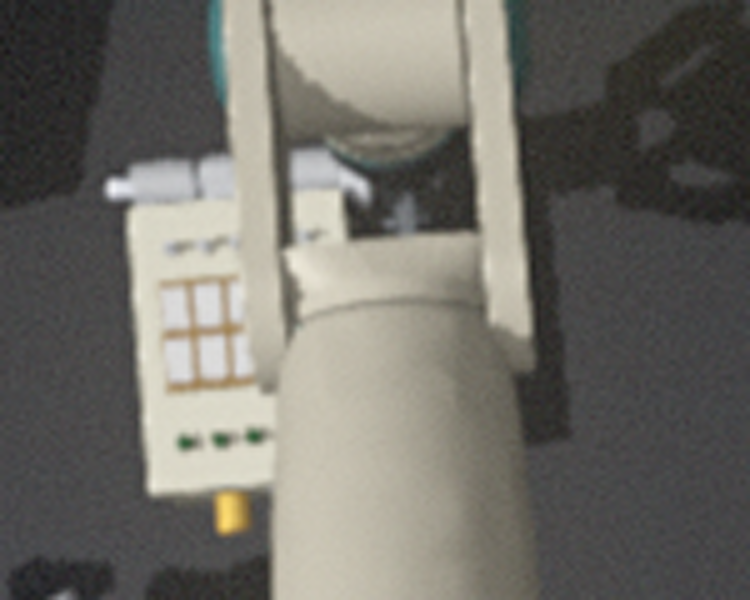

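The block is against the flare, and the rod tip sticks out of the last knuckle in the top view (about 5 px, 13 mm). I'll lower the rod gently onto the bore, keeping a light forward press, before letting go.

Request:
apply_moves:
  series:
    - [[0,0,-0.005],0,255]
    - [[0,0.005,0],0,255]
    - [[0,0.005,0],0,255]
    - [[0,0,0],0,255]

```text
t: 18.75
tcp_pos: [0.596, 0.0908, 0.0746]
tcp_rot: [0.707, 0.036, -0.035, -0.705]
force: [0.4, -6.7, 1.3]
gripper_width: 0.223
```

Request:
apply_moves:
  series:
    - [[0,0.005,0],0,255]
    - [[0,0,0],0,255]

```text
t: 19.0
tcp_pos: [0.5961, 0.0908, 0.0737]
tcp_rot: [0.707, 0.036, -0.035, -0.705]
force: [0.7, -7.7, 0.6]
gripper_width: 0.225
```

Request:
apply_moves:
  series:
    - [[0,0.005,0],0,255]
    - [[0,0,0],0,255]

```text
t: 19.25
tcp_pos: [0.5963, 0.0908, 0.0729]
tcp_rot: [0.707, 0.036, -0.034, -0.705]
force: [1.5, -7.5, 1.2]
gripper_width: 0.222
```

Request:
apply_moves:
  series:
    - [[0,0.005,0],0,255]
    - [[0,0,0],0,255]

```text
t: 19.5
tcp_pos: [0.5964, 0.0908, 0.072]
tcp_rot: [0.707, 0.036, -0.034, -0.705]
force: [1.1, -7.0, 2.1]
gripper_width: 0.222
```

Request:
apply_moves:
  series:
    - [[0,0.005,0],0,255]
    - [[0,0,0],0,255]

```text
t: 19.75
tcp_pos: [0.5964, 0.0907, 0.0716]
tcp_rot: [0.707, 0.036, -0.034, -0.705]
force: [-1.4, -8.5, 5.0]
gripper_width: 0.221
```

Request:
apply_moves:
  series:
    - [[0,0,0],0,255]
    - [[0,0,0],0,255]
    - [[0,0,0],0,255]
  grip_force: 20

```text
t: 20.12
tcp_pos: [0.5964, 0.0908, 0.0717]
tcp_rot: [0.707, 0.036, -0.034, -0.705]
force: [-1.7, -8.1, 5.9]
gripper_width: 0.224
```

Request:
apply_moves:
  series:
    - [[0,0,0],0,200]
    - [[0,0,0],0,198]
    - [[0,0,0],0,196]
    - [[0,0,0],0,194]
    - [[0,0,0],0,192]
    - [[0,0,0],0,190]
    - [[0,0,0],0,186]
    - [[0,0,0],0,182]
    - [[0,0,0],0,178]
    - [[0,0,0],0,174]

```text
t: 21.38
tcp_pos: [0.5953, 0.0924, 0.0697]
tcp_rot: [0.706, 0.036, -0.036, -0.706]
force: [-0.1, -0.1, -0.6]
gripper_width: 0.321
```

```bash
python3 st.py 13; python3 -c "
import cv2
a=cv2.imread('pics/wrist13.png')[0:360,200:350];cv2.imwrite('pics/w13c.png',cv2.resize(a,None,fx=1.66,fy=1.66,interpolation=2))
a=cv2.imread('pics/side13.png')[120:280,220:430];cv2.imwrite('pics/s13c.png',cv2.resize(a,None,fx=3.7,fy=3.7,interpolation=2))"
```

```text
21.375 [0.5953 0.0924 0.0697] 5.792319992725275 [-0.1125 -0.0545 -0.596 ] [0.0483 0.0203 0.0618] 0.320572195653513
axial -0.020219354920350104 lat 8.289739832570463e-05
```

View pics/w13c.png

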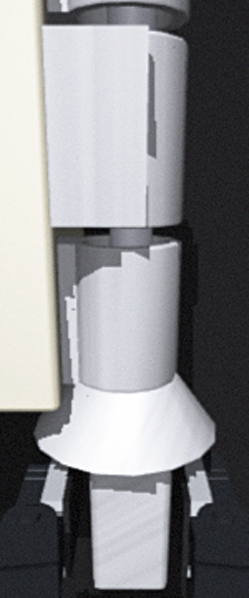

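View pics/s13c.png

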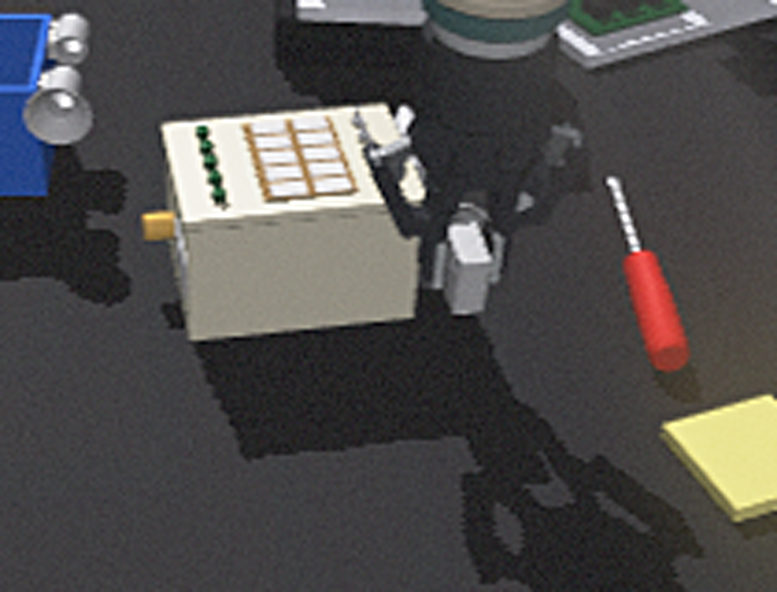

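Request:
apply_moves:
  series:
    - [[0,0,0],0,120]
    - [[0,0,0],0,60]
    - [[0,0,0],0,60]
    - [[0,0,0],0,60]
    - [[0,0,0],0,60]
    - [[0,-0.1,0],0,60]
    - [[0,-0.2,0],0,60]
    - [[0,-0.2,0],0,60]
    - [[0,-0.2,0],0,60]
    - [[0,-0.1,-0.1],0,60]
    - [[0,0,-0.2],0,60]
    - [[0,0,-0.1],0,60]
    - [[0,0,0],0,60]

```text
t: 23.15
tcp_pos: [0.6034, 0.0119, 0.23]
tcp_rot: [-0.706, -0.035, 0.035, 0.706]
force: [0.1, -0.1, -0.2]
gripper_width: 0.764
```

```bash
python3 st.py 14; python3 -c "
import cv2
a=cv2.imread('pics/side14.png')[120:280,220:430];cv2.imwrite('pics/s14c.png',cv2.resize(a,None,fx=3.7,fy=3.7,interpolation=2))
a=cv2.imread('pics/top14.png')[110:230,180:330];cv2.imwrite('pics/t14c.png',cv2.resize(a,None,fx=5,fy=5,interpolation=2))"
```

```text
23.15 [0.6034 0.0119 0.23  ] 5.668463737441671 [ 0.0713 -0.0633 -0.189 ] [-0.059  -0.0019 -0.0369] 0.7641044735499334
axial -0.099535743394933 lat -5.864124507157655e-06
```

View pics/s14c.png

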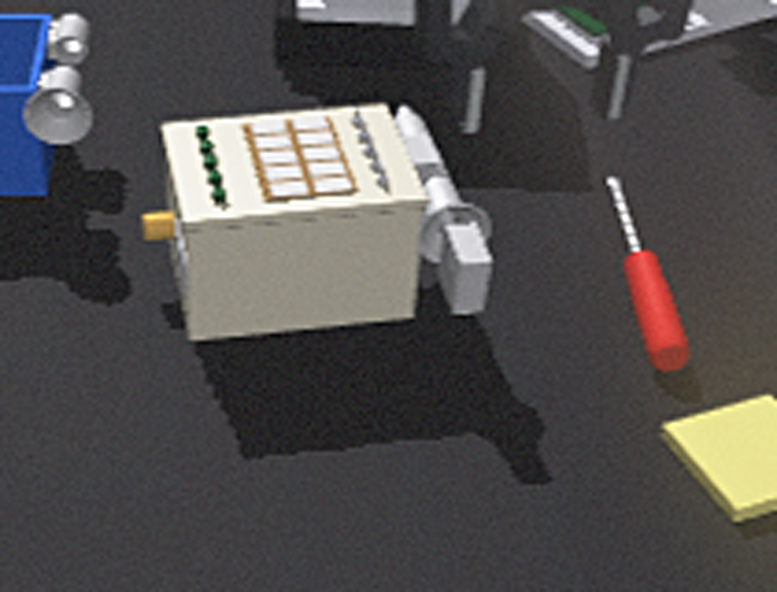

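View pics/t14c.png

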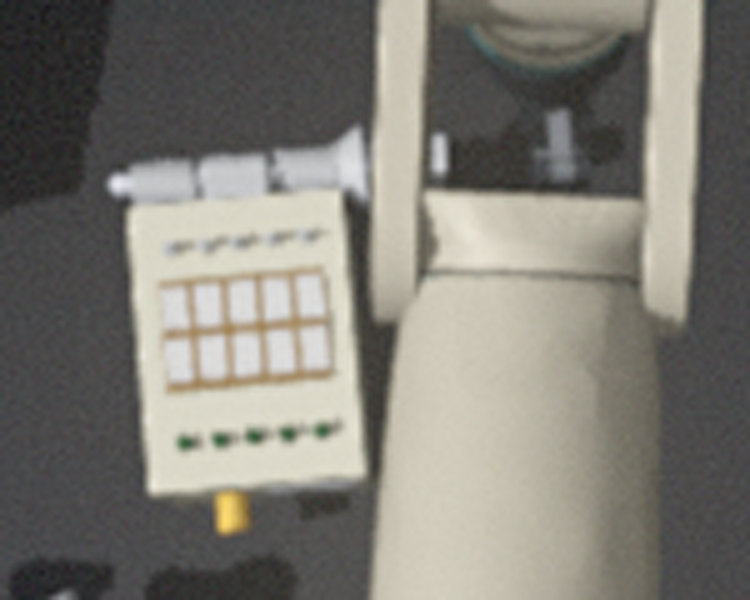

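View pics/wrist14.png

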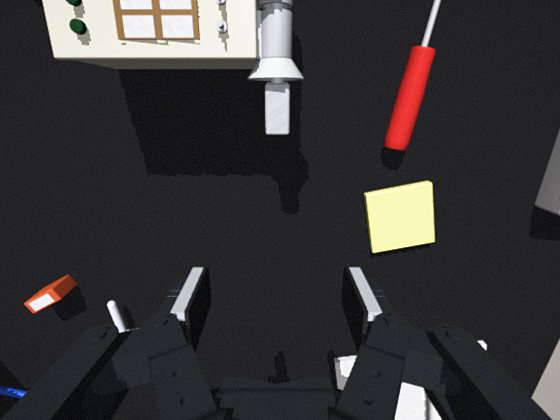

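Pin released: in the side crop the block hangs at the flare, slightly tilted as play allows, and the rod tip shows past the last knuckle. I check numerically for a gap.

```bash
python3 - <<'E'
from fit import *
np.set_printoptions(precision=2,suppress=True)
s=env.get_state();c=env.capture('wrist');K=cam(s,c)
im=c['color'][:,:,::-1];cv2.imwrite('pics/w15.png',im)
cv2.imwrite('pics/w15c.png',cv2.resize(im[30:150,220:330],None,fx=5,fy=5,interpolation=2))
t=env.capture('top');cv2.imwrite('pics/t15.png',t['color'][:,:,::-1]);Kt=cam(s,t)
th=np.radians(5.8);ax=np.array([-np.sin(th),np.cos(th),0]);m=np.array([.5932,.1125,.078]);e=np.array([np.cos(th),np.sin(th),0]);zz=np.array([0,0,1.])
h=hull(K,m[0],m[1],th);print('rim pred rows',h[:,1].min(),h[:,1].max(),'cols',h[:,0].min(),h[:,0].max())
# tilted pin model: pivot at axial 15 on bore bottom, tip-side touches bore top at 125
tl=np.arctan(10/110.)
d=ax*np.cos(tl)+zz*np.sin(tl); n=-ax*np.sin(tl)+zz*np.cos(tl)
o=m+ax*.015+zz*(-.005)  # rod axis there
for gap in (0,.002,.004,.008):
    # lowest front corner of block (0.022 below axis) at axial -gap ; block front at s along d
    # point = o + d*sf - n*.022 ; axial comp = .015+sf*cos+.022*sin... solve
    sf=(-gap-.015-.022*np.sin(tl))/np.cos(tl)
    P=lambda a,b,w=0:proj(K,o+d*(sf+a)+n*b+e*w)
    tip=o+d*(sf+.14)
    print(gap,'front top row',P(0,.022),'rear top',P(-.04,.022),'tip top-view',proj(Kt,tip),'knuckle end',proj(Kt,m+ax*.125+zz*.005))
E
```

```text
rim pred rows 79.5312820593405 83.05706903447563 cols 246.52622350324035 304.49340692189077
0 front top row [275.49  85.71] rear top [275.44 136.81] tip top-view [201.82 146.82] knuckle end [206.5  146.47]
0.002 front top row [275.49  88.44] rear top [275.43 139.21] tip top-view [202.58 146.76] knuckle end [206.5  146.47]
0.004 front top row [275.48  91.15] rear top [275.43 141.59] tip top-view [203.33 146.71] knuckle end [206.5  146.47]
0.008 front top row [275.48  96.51] rear top [275.43 146.32] tip top-view [204.84 146.59] knuckle end [206.5  146.47]
```

View pics/w15c.png

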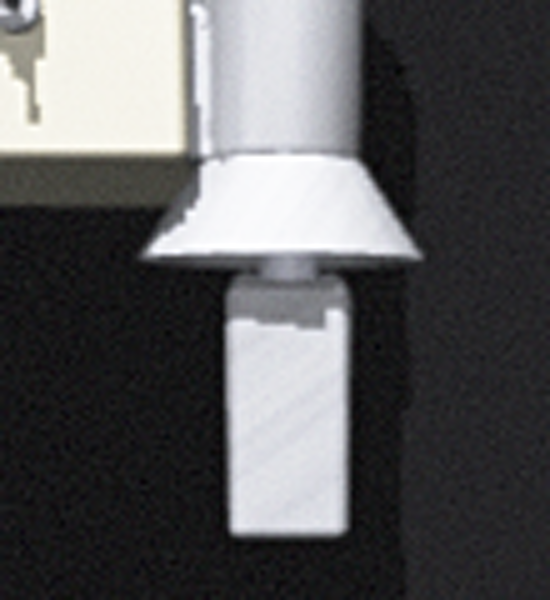

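The fitted model puts the gap at 0 (rear edge predicted at row 136.8 and seen at 137). The visible sliver is only the tilt the bore allows. Last check is that the cover and short pin haven't moved; then I hand in.

```bash
python3 - <<'E'
from h import *
s,c=cap('side','side16');a=cv2.imread('pics/side0.png').astype(np.float32);b=cv2.imread('pics/side16.png').astype(np.float32)
for nm,(x0,y0,x1,y1) in {'cover':(262,146,328,180),'shortpin':(262,295,294,355)}.items():
    A=cv2.cvtColor(a[y0:y1,x0:x1],cv2.COLOR_BGR2GRAY);B=cv2.cvtColor(b[y0:y1,x0:x1],cv2.COLOR_BGR2GRAY)
    print(nm,cv2.phaseCorrelate(A,B),np.abs(A-B).mean())
print(s['force'],s['t'])
print(env.finish_job())
E
```

```text
cover ((-0.021877520223242186, 0.009595835312964596), 0.9963324441586012) 1.9450886
shortpin ((-0.03306748245842428, -0.08864576959633297), 0.9893616971870264) 2.7762945
[0.13522615 0.25019941 0.24385932] 23.4
the job is handed in; nothing more can be done
None
```

The long steel pin is in the hinge: rod first through the flare and all three knuckles, block against the flare, then released. I handed the job in at 23.4 s of the 48 s allowed, with the gripper clear of everything.

- **Insertion:** The rod went in with almost no side force. I stopped at about 11 N of contact on the flare, lowered the rod onto the bottom of the bore, and let go slowly.
- **Final position:** The wrist picture fits a block-to-flare gap of about 0 mm, with roughly 1 mm uncertainty. The top view shows the rod tip about 13 mm past the last knuckle, against 15 mm expected.
- **Tilt:** The released pin hangs with its block end low, about 5° going by the 20 mm bore's play on a 10 mm rod. The block's lower front edge therefore touches the flare, while its top edge shows a thin gap.
- **Cover and short pin:** Comparing side views before and after, neither moved by more than about 0.1 px.
- **Checks that disagreed:** The networks sometimes took the blue pin, the blue box or the short pin for the thing asked for. I rejected those against the pictures. No final check failed.

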